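# Set a telescopic stand leg to its length mark and clamp it

## Task

Swing the keeper bar shut over the stand leg in its cradle and press it home into its detent. Then draw the cross foot out against its spring until the length mark on the leg stands at the collar mouth, and hold it there while you push the cam lever shut against the leg. Finish with the gripper still gripping the cross foot; the other things on the bench stay where they are.

Things in the scene. Friction and masses are not known exactly. Their poses are not given: they have to be found in the camera images.
- cradle: Fixed wooden board 92 x 186 x 14 mm with two aluminium U saddles, seen below the stand leg. Origin: centre of its underside on the bench. +y runs along the leg to the cross foot, -x is the side of the keeper hinge and cam lever. The leg's axis lies at x 0, 60 mm up; tube top 75 mm up. Far detent post: x 57 to 71 mm, y +-15 mm, top 92 mm up.
- keeper_hinge (a point): Hinge axis of the keeper bar (parallel to cradle y), in the fork of the near post at cradle x -39, y 0, z 81 mm. Fork top: 90 mm up.
- keeper_bar (a joint): Steel bar 20 wide, 10 thick, 92 mm long from its hinge axis. rad: 0 shut (level, pointing to cradle +x over the tube, top 86 mm up), 1.57 upright, 1.95 leaning back (-x) open. Below about 1.2 it sinks slowly by itself and rests on a sprung ball at about 0.1; 3 to 5 N down on its ribbed end (66 to 82 mm from the hinge) clicks it under the ball: it stays at 0.
- stand_leg: Loose telescopic leg lying in the saddles: grey square tube 30 x 30 mm with a black clamp collar 38 x 46 x 36 mm at its +y end. Origin: on the axis at the collar mouth (front face of the collar), cradle y 118 mm, 60 mm up. Axes as the cradle's. Its head flange bears on the rear saddle when the foot is pulled.
- inner_leg (a joint): How far the bright inner leg (20 wide, 24 mm tall) is drawn out of the collar along +y, m. An inside spring pulls it back to 0 with 4 N at 0 and 5.6 N at the mark. The length mark, a dark 4 mm line all round the leg, is hidden at 0 and its middle stands at the collar mouth at 0.032. Full travel 0.065.
- cross_foot: Dark steel bar across the end of the inner leg, 216 mm long in x (rubber ends), 12 mm thick in y, 20 mm tall, moving with the inner leg. Origin: its middle, 34 mm in front of the collar mouth at joint 0, 56 mm above the bench; axes as the cradle's. Top 66 mm up. Its -x end is clear of the open lever beyond 85 mm from the middle; there fingers can straddle it.
- cam_lever (a joint): Steel lever with a black grip on the -x side of the mouth. rad: 0 shut (along the leg, pointing +y), 0.45 to 0.62 open (tip swung out to -x). Pivot: upright, 26 mm to -x and 6 mm to +y of the collar mouth. Handle 86 mm long, 9 thick, 72 to 90 mm above the bench, so it passes over the cross foot. Stiff (2 to 6 N at the tip), stays where left; in the last 0.05 its cam locks the inner leg.
- lever_tip (a point): Centre of the round end of the cam lever, 80 mm from its pivot, 81 mm above the bench.
- terminal_strip: Bystander: cream eight-way terminal strip, 26 x 104 x 23 mm; origin at the centre of its underside.
- screwdriver: Bystander: screwdriver with a black handle, 30 x 172 x 31 mm; origin at the centre of its underside.
- wrench: Bystander: open-ended spanner, 33 x 148 x 5 mm; origin at the centre of its underside.
- big_nut: Bystander: large hexagon nut lying flat, 51 x 44 x 21 mm; origin at the centre of its underside.
- bolt: Bystander: hexagon bolt standing on its head, 25 x 22 x 69 mm; origin at the centre of its underside.
- bearing: Bystander: ball bearing lying flat, 62 x 62 x 16 mm; origin at the centre of its underside.

How it is judged:
By the outcome, as a careful person would: the job done as asked, in the order asked, and still so for the second after the job is handed in, while the arm keeps its last pose, push and grip.
It also fails if it takes over 50 s, if anything falls off the work surface, if the arm or the gripper's body presses on something with over 40 N, if the wrist force passes 120 N, or if a joint passes its speed limit or range.

## Robot

A 7-joint arm with a two-finger parallel gripper is mounted at the origin on a cart in front of the work surface, level with it; the furniture and walls round the work are solid. World frame = base frame: x ahead of the robot, y to its left, z up, the work surface at z = 0. Lengths are in m, angles in rad, forces in N, time in s.
With the tool pointing down it reaches from about 0.35 to 0.9 m from the base axis. Payload 19.9 kg.
Tool frame: the origin (TCP) lies between the finger pads; the fingertips stand 22 mm ahead of it and the grasp point (between the pads) lies 3 mm ahead of it (robot.tips_ahead is the distance from the TCP to the fingertips, in m); z points along the fingers, y is the line along which they close (so a half turn about z gives the same grasp; the last joint's range is limited). The gripper opens to 85 mm and grips with 20 to 120 N. Pads are 22 mm wide; open, the fingers measure 114 mm over their backs; the gripper's body (76 mm by 85 mm) begins 54 mm behind the grasp point. The pads swing forward as they close: fully open they stand 13 mm farther back than shut.
Start: joints at [-1.192, 0.417, -0.01, 1.614, 0.005, 1.111, -0.053], TCP at [0.255, 0.57, 0.253] pointing down, gripper open.
Joint ranges: [-2.81, 2.81], [-0.39, 2.02], [-1.27, 1.25], [0.06, 2.57], [-1.19, 4.33], [0.19, 2], [-2.82, 2.82]. Speed limits (rad/s): [1.89, 1.89, 2.39, 2.39, 3.01, 3.01, 3.01].

## Interface

Orientations are given as a unit quaternion [x, y, z, w].
In Python, from cell import robot gives the robot as it stands.
- The arm moves only by the tool tcp_steps, called after "Emit:" by a JSON object that holds its "name" and its "arguments". Schema: {"type":"object","properties":{"segments":{"type":"string"},"only":{"type":"string"},"quiet":{"type":"boolean"},"lines":{"type":"string"}},"required":["segments"],"additionalProperties":false}. segments is a string of 1 to 8 rows, parted by semicolons, with the numbers parted by commas; each row has 7 numbers: a rotation vector rx, ry, rz in units of 0.2 rad, then dx, dy, dz in units of 20 mm, then the opening from 0.0 (shut) to 1.0 (fully open); each row shifts and turns the commanded pose from where the row before left it, along the tool's axes as they then stand; what a row does not reach is not made up. A row lasts 1/10 s, in which the tool goes at most 0.05 m and 0.15 rad, less where a joint would pass 70% of its speed; a pose out of reach is approached as far as the arm can. The fingers move at their own pace and stop on an object; the grip force is fixed at half the most. Time passes only in rows, so rows that do not move let the fingers close. The tool returns the time, the measured TCP pose, the force, the opening and the grip force at its end. only (a regular expression) keeps the lines of the reply that match it, lines (a string "A,B") keeps lines A to B, and quiet returns only ok. Input that does not fit is refused with a message, and nothing moves.
- robot.read_state(): the state, without advancing time (a new reading comes with each control period).
- robot.camera(name): name is "scene" or "top" or "wrist"; returns a dict with "pixels" (400x640x3 uint8, blue, green, red), "intrinsics" (3x3 intrinsics, pixels), "view" (4x4, takes a point from world to camera coordinates); the wrist camera has in their place "tool_from_camera" (4x4, takes a point from camera to tool coordinates, whose origin is the TCP and whose axes are the flange's). Camera axes: x right, y down, z forward; pixel columns grow to the right and rows downward; lengths in m; the calibration is good to about 2 mm. A picture is of the moment at which its call begins: read the wrist's pose just before it. There is no depth.
- robot.job_done(): hands the job in; it is judged then, once.
The state is a dict: "time_s": time; "joint_pos": joint angles; "joint_velocities": joint speeds; "tau": joint torques, N m; "ee_pos": TCP position; "tool_rot": TCP orientation; "force": force on the tool from outside, world axes, zero at the start; "wrist_torque": the same for the moment, N m; "gripper_width": opening from 0.0 (shut) to 1.0 (fully open); "grasp_force": force on a finger pad.
Only numpy, scipy, OpenCV 4.12 (cv2) and the standard library are available. Lean on these libraries where they do the work, as an engineer would, in place of code of your own. Each camera call takes 0.05 s, during which the arm holds its last target. There are 200 camera calls.

## Working session

There is one attempt and no reset: what is moved stays moved. The work goes in short steps, Python scripts to look and compute and a tool call to move; the robot and the scene stay as the last step left them, time stands still between calls to the robot, and variables do not carry over. Pictures are saved under pics/ and viewed, at most 12 in all, crops included, and the job is handed in when it is done.

```bash
ls; mkdir -p pics; python3 - <<'E'
from cell import robot
import cv2,pickle
s=robot.read_state();print(s)
d={}
for n in("scene","top","wrist"):
    c=robot.camera(n);d[n]=c;cv2.imwrite(f"pics/{n}0.png",c["pixels"])
    print(n,{k:v for k,v in c.items() if k!="pixels"})
pickle.dump((s,d),open("d0.pkl","wb"))
E
```

```text
cell.py
pics
{'time_s': 0.0, 'joint_pos': array([-1.19149201,  0.41797008, -0.0103052 ,  1.61420619,  0.004685  ,
        1.11066952, -0.053013  ]), 'joint_velocities': array([ 1.41497724e-03,  2.42929692e-04,  6.30225030e-04, -7.32301507e-07,
        9.52267154e-04, -4.18156434e-03,  1.41903610e-03]), 'tau': array([ 4.71066014e-04, -8.64436269e+01,  6.78874310e-01, -4.34900594e+01,
        1.90862973e-02,  7.18720781e-03, -3.27830264e-05]), 'ee_pos': array([0.2551784 , 0.57017362, 0.2526492 ]), 'tool_rot': array([ 2.08857704e-01,  9.77945848e-01, -6.07910756e-04, -9.02544209e-05]), 'force': array([-1.23657019,  0.02878841,  0.56490672]), 'wrist_torque': array([-0.01386856, -0.01030065, -0.00116636]), 'grasp_force': 0.0, 'gripper_width': 0.9974888105515233}
scene {'intrinsics': array([[402.82874842,   0.        , 321.0011596 ],
       [  0.        , 402.82874842, 200.52371161],
       [  0.        ,   0.        ,   1.        ]]), 'view': array([[ 0.64483364, -0.76417363, -0.01510749, -0.32270637],
       [-0.59031151, -0.4853731 , -0.64493819,  0.38107097],
       [ 0.485511
[... 372 characters left out ...]
0.00986565, -0.1653949 ,  0.56415379],
       [ 0.16553712, -0.01595208, -0.98607454,  1.16694431],
       [ 0.        ,  0.        ,  0.        ,  1.        ]])}
wrist {'intrinsics': array([[346.92562302,   0.        , 319.9775871 ],
       [  0.        , 346.92562302, 202.75582374],
       [  0.        ,   0.        ,   1.        ]]), 'tool_from_camera': array([[-9.61435830e-04, -9.59273803e-01, -2.82476275e-01,
         7.19506339e-02],
       [ 9.99999183e-01, -1.16033996e-03,  5.36854590e-04,
         1.34833498e-03],
       [-8.42759055e-04, -2.82475528e-01,  9.59274135e-01,
        -1.21374726e-01],
       [ 0.00000000e+00,  0.00000000e+00,  0.00000000e+00,
         1.00000000e+00]])}
```

View pics/top0.png

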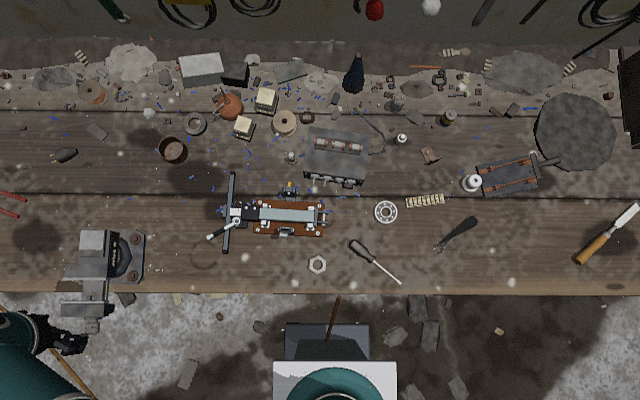

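View pics/scene0.png

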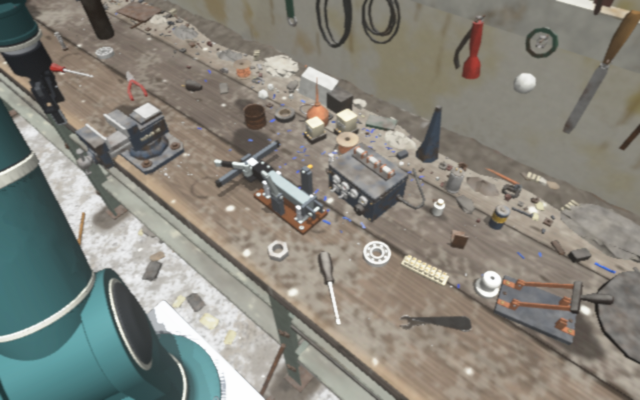

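The top view shows the cradle at about (288,217), cross foot (230,213), lever tip (209,238), the open keeper near (285,232) and the far post (289,190). Next I crop in for detail.

```bash
cat > h.py <<'E'
import numpy as np,cv2,pickle
from scipy.spatial.transform import Rotation as R
def ray(c,u,v,s=None):
    K=c["intrinsics"]
    d=np.linalg.inv(K)@[u,v,1.]
    if "view" in c:
        V=c["view"];Rm=V[:3,:3].T;return -Rm@V[:3,3],Rm@d
    T=c["tool_from_camera"];Q=R.from_quat(s["tool_rot"]).as_matrix()
    return s["ee_pos"]+Q@T[:3,3],Q@T[:3,:3]@d
def plane(c,u,v,z,s=None):
    o,d=ray(c,u,v,s);return o+d*(z-o[2])/d[2]
def two(r1,r2):
    (a,d),(b,e)=r1,r2
    t=np.linalg.lstsq(np.c_[d,-e],b-a,rcond=None)[0]
    p,q=a+d*t[0],b+e*t[1];return (p+q)/2,np.linalg.norm(p-q)
def proj(c,p,s=None):
    if "view" in c: x=c["view"][:3,:3]@p+c["view"][:3,3]
    else:
        T=c["tool_from_camera"];Q=R.from_quat(s["tool_rot"]).as_matrix()
        x=T[:3,:3].T@(Q.T@(np.asarray(p)-s["ee_pos"])-T[:3,3])
    x=c["intrinsics"]@x;return x[:2]/x[2]
E
python3 - <<'E'
from h import *
s,d=pickle.load(open("d0.pkl","rb"))
a=d["top"]["pixels"][160:270,195:345];b=d["scene"]["pixels"][140:240,205:345]
a=cv2.resize(a,(800,587),interpolation=cv2.INTER_CUBIC)
cv2.imwrite("pics/topc.png",a)
b=cv2.resize(b,(800,571),interpolation=cv2.INTER_CUBIC)
cv2.imwrite("pics/scenec.png",b)
for p in[(288,217),(230,213),(209,238),(289,190),(285,232),(288,294)]:print(p,plane(d["top"],*p,0.07))
E
```

```text
(288, 217) [0.51472641 0.12339508 0.07      ]
(230, 213) [0.52363528 0.27152443 0.07      ]
(209, 238) [0.45935482 0.32189521 0.07      ]
(289, 190) [0.58495594 0.12217797 0.07      ]
(285, 232) [0.47624487 0.13026603 0.07      ]
(288, 294) [0.32181575 0.1196567  0.07      ]
```

View pics/topc.png

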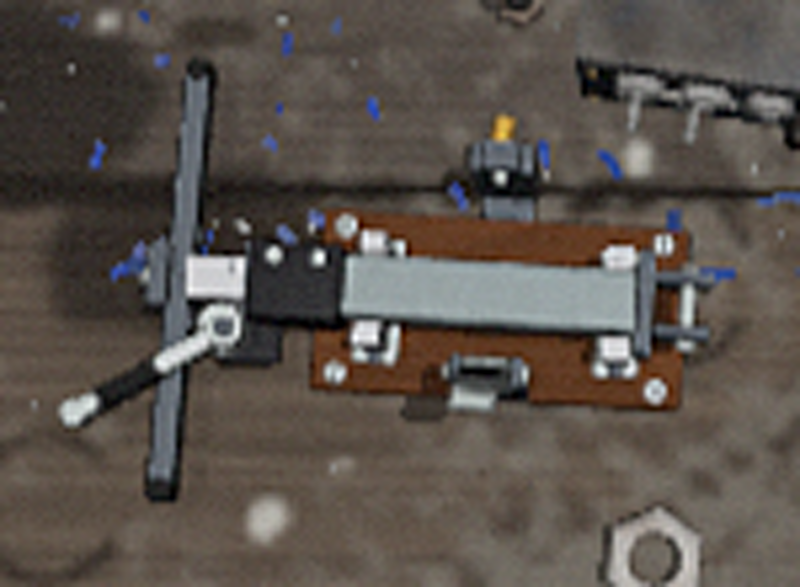

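View pics/scenec.png

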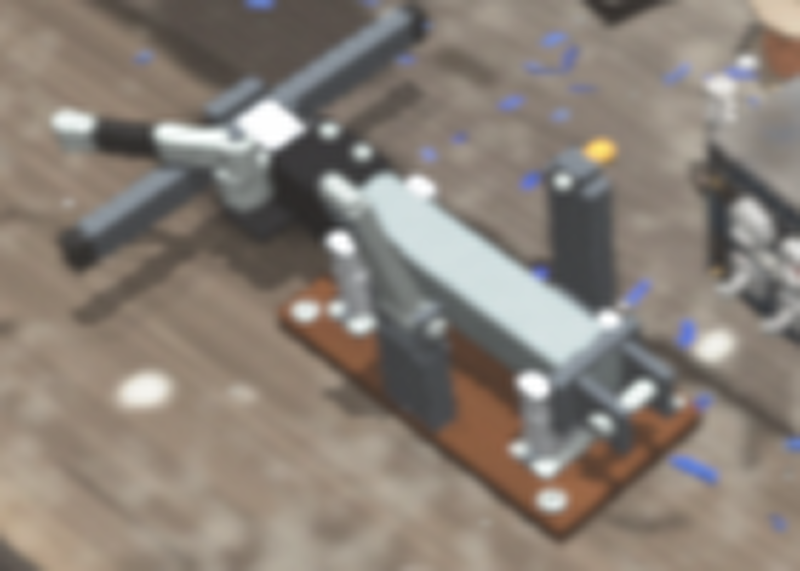

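Top crop: foot ends at (203,62) and (160,497), lever pivot (221,325), tip (75,412), tube from (345,290) to (635,298). Scene crop: lever tip (72,130), foot ends (415,20) and (78,245). Now triangulate.

```bash
python3 - <<'E'
from h import *
np.set_printoptions(precision=4,suppress=True)
s,d=pickle.load(open("d0.pkl","rb"));T,S=d["top"],d["scene"]
t=lambda u,v:(195+u/5.333,160+v/5.333)
q=lambda u,v:(205+u/5.714,140+v/5.714)
for n,a,b in[("far end",(203,66),(412,22)),("near end",(161,490),(78,243)),("tip",(75,411),(72,130)),("post ball",(500,178),(563,181)),("yellow",(503,128),(600,150))]:
    print(n,*two(ray(T,*t(*a)),ray(S,*q(*b))))
B=np.array([plane(T,*t(*p),.014) for p in[(324,210),(692,232),(682,408),(310,388)]])
print(B,"c",B.mean(0)); 
ax=(B[0]-B[1]+B[3]-B[2])[:2];print("yaw y-axis",np.degrees(np.arctan2(-ax[0],ax[1])))
f=plane(T,*t(203,66),.066)-plane(T,*t(161,490),.066);print("foot",f,np.linalg.norm(f),np.degrees(np.arctan2(f[1],f[0])))
for n,p,z in[("tip",(75,411),.09),("pivot",(221,325),.09),("tubehead",(638,298),.075),("tubecollar",(345,290),.075),("footmid",(182,278),.066)]:print(n,plane(T,*t(*p),z))
E
```

```text
far end [0.6335 0.2713 0.0527] 0.0009028241856613485
near end [0.4271 0.2806 0.0591] 0.004200665286642875
tip [0.4623 0.3189 0.0789] 0.003250623917453543
post ball [0.5747 0.1206 0.0855] 0.0036727070323879204
yellow [0.5987 0.1197 0.0867] 0.003299717215798312
[[0.5689 0.2143 0.014 ]
 [0.5595 0.0285 0.014 ]
 [0.4705 0.0329 0.014 ]
 [0.4789 0.2185 0.014 ]] c [0.5195 0.1235 0.014 ]
yaw y-axis -2.7427180097246637
foot [ 0.2059 -0.0118  0.    ] 0.20620523110159297 -3.2857550279368737
tip [0.46   0.3173 0.09  ]
pivot [0.501 0.251 0.09 ]
tubehead [0.5176 0.0554 0.075 ]
tubecollar [0.5201 0.1952 0.075 ]
footmid [0.5264 0.2746 0.066 ]
```

Units first: shifts go in units of 20 mm and turns go in units of 0.2 rad. So -0.043 m is -2.15, -0.02 m is -1, -0.13 rad is -0.65.

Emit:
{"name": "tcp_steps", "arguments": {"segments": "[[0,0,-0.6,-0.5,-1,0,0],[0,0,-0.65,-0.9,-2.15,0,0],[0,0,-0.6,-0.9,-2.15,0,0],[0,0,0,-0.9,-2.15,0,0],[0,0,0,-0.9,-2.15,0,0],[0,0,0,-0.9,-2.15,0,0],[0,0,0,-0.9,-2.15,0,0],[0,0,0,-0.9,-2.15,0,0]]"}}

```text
refused: segments: the value is not of type 'string' (schema: type "string"). Nothing was moved.
```

The error is about the shape of the input: rows parted by semicolons, with the numbers parted by commas. Fixing that and sending the same move.

Emit:
{"name": "tcp_steps", "arguments": {"segments": "0,0,-0.6,-0.5,-1,0,0;0,0,-0.65,-0.9,-2.15,0,0;0,0,-0.6,-0.9,-2.15,0,0;0,0,0,-0.9,-2.15,0,0;0,0,0,-0.9,-2.15,0,0;0,0,0,-0.9,-2.15,0,0;0,0,0,-0.9,-2.15,0,0;0,0,0,-0.9,-2.15,0,0"}}

```text
time_s: 0.95
ee_pos: [0.3503, 0.2351, 0.2533]
tool_rot: [0.025, 1.0, 0.0, 0.0]
force: [2.6, -0.0, -0.3]
gripper_width: -0.002
grasp_force: 0.0
```

```bash
cat > w.py <<'E'
from cell import robot
from h import *
import sys
np.set_printoptions(precision=4,suppress=True)
C=np.array([.5195,.1235]);yaw=np.radians(-2.9)
def cr(p,yw=None): # world->cradle
    y=yaw if yw is None else yw
    p=np.asarray(p);c,s=np.cos(y),np.sin(y);return np.r_[np.array([[c,s],[-s,c]])@(p[:2]-C),p[2:]]
def st():
    s=robot.read_state();Q=R.from_quat(s["tool_rot"]).as_matrix()
    print("t",round(s["time_s"],2),"cradle pos",cr(s["ee_pos"])*1000,"tooly deg",np.degrees(np.arctan2(Q[1,1],Q[0,1])),"z",Q[:,2],"F",s["force"],"w",s["gripper_width"]);return s
E
python3 -c "
from w import *
st()"
```

```text
t 0.95 cradle pos [-174.6385  102.9067  253.321 ] tooly deg 87.09327753036523 z [ 0.0001  0.0002 -1.    ] F [ 2.5836 -0.042  -0.2787] w -0.002167500967015344
```

```bash
cat > snap.py <<'E'
from w import *
n=sys.argv[1];s=st();d={k:robot.camera(k) for k in sys.argv[2:]}
pickle.dump((s,d),open(n+".pkl","wb"))
for k in d: cv2.imwrite(f"pics/{n}_{k}.png",d[k]["pixels"])
E
python3 snap.py a wrist
```

```text
t 0.95 cradle pos [-174.6385  102.9067  253.321 ] tooly deg 87.09327753036523 z [ 0.0001  0.0002 -1.    ] F [ 2.5836 -0.042  -0.2787] w -0.002167500967015344
```

Emit:
{"name": "tcp_steps", "arguments": {"segments": "0,0,0,-1.2,-1.75,0,0;0,0,0,-1.2,-1.75,0,0;0,0,0,-1.1,-1.65,0,0;0,0,0,0,0,0,0"}}

```text
time_s: 1.4
ee_pos: [0.4166, 0.1266, 0.2534]
tool_rot: [0.028, 1.0, -0.0, 0.0]
force: [0.2, 0.4, 0.3]
gripper_width: -0.002
grasp_force: 0.0
```

```bash
python3 snap.py b wrist
python3 -c "
import cv2,numpy as np
a,b=[cv2.imread(f'pics/{k}_wrist.png')[:,100:540] for k in 'ab']
cv2.imwrite('pics/ab.png',cv2.resize(np.hstack([a,b]),(800,364),interpolation=cv2.INTER_AREA))
cv2.imwrite('pics/abv.png',cv2.resize(np.vstack([a[:,:],b]),(330,600)))"
```

```text
t 1.4 cradle pos [-102.9701   -2.1387  253.369 ] tooly deg 86.7486115303517 z [ 0.0006 -0.0008 -1.    ] F [0.2425 0.3804 0.2604] w -0.0015509585133608578
```

View pics/a_wrist.png

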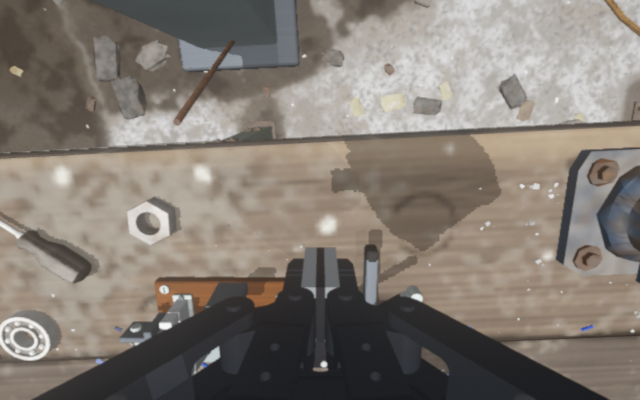

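View pics/b_wrist.png

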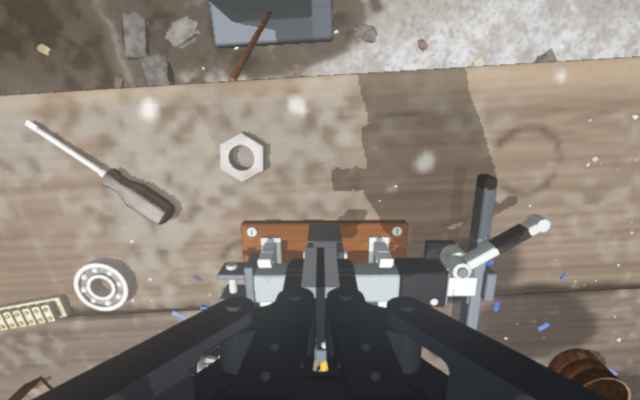

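Wrist view b: foot near end at (486,180), lever pivot (460,270), tip (540,225), board near edge from (243,222) to (408,222). The keeper is hidden behind the fingers.

```bash
python3 - <<'E'
from w import *
s,d=pickle.load(open("d0.pkl","rb"));T=d["top"]
t=lambda u,v:(195+u/5.333,160+v/5.333)
sb,b=pickle.load(open("b.pkl","rb"));W=b["wrist"]
for n,a,w in[("foot end",(160,497),(486,177)),("tip",(75,411),(540,225)),("pivot",(221,325),(460,270))]:
    p,e=two(ray(T,*t(*a)),ray(W,*w,sb));print(n,p,e,cr(p)*1e3)
for w in[(243,222),(408,222)]:p=plane(W,*w,.014,sb);print(p,cr(p)*1e3)
for w,z in[((486,177),.066),((540,225),.09),((460,270),.09)]:print(cr(plane(W,*w,z,sb))*1e3)
E
```

```text
foot end [0.4221 0.2819 0.0593] 0.00030914406435908986 [-105.2621  153.3014   59.3329]
tip [0.46  0.317 0.091] 0.00015284767538668032 [-69.2049 190.2701  90.9772]
pivot [0.5013 0.2513 0.0878] 2.1639833217484718e-05 [-24.6813 126.7394  87.7942]
[0.4688 0.0399 0.014 ] [-46.4124 -86.0444  14.    ]
[0.4793 0.2215 0.014 ] [-45.1157  95.815   14.    ]
[-106.5995  149.9696   66.    ]
[-68.7809 190.88    90.    ]
[-25.8278 125.7531  90.    ]
```

Scaled: -0.02 m is -1, 0.02 m is 1.

Emit:
{"name": "tcp_steps", "arguments": {"segments": "0,0,0,0.5,0.1,1,0;0,0,0,0,0,2.25,0;0,0,0,0,0,2,0;0,0,0,-1,0,0,0;0,0,0,-0.75,0,0,0;0,0,0,-0.5,0,0,0;0,0,0,-0.5,0,0,0;0,0,0,-0.5,0,0,0"}}

```text
time_s: 2.25
ee_pos: [0.4701, 0.1302, 0.1484]
tool_rot: [0.025, 1.0, 0.0, -0.0]
force: [-0.3, -0.0, -0.5]
gripper_width: 0.004
grasp_force: 0.5
```

Emit:
{"name": "tcp_steps", "arguments": {"segments": "0,0,0,-0.5,0,0,0;0,0,0,-0.5,0,0,0;0,0,0,-0.25,0,0,0;0,0,0,0,0,0,0"}}

```text
time_s: 2.65
ee_pos: [0.4954, 0.1284, 0.1483]
tool_rot: [0.026, 1.0, -0.0, 0.0]
force: [-0.1, 0.3, -0.6]
gripper_width: 0.002
grasp_force: 0.0
```

```bash
python3 -c "
from w import *
st()"
```

```text
t 2.65 cradle pos [-24.358    3.6347 148.2656] tooly deg 87.06741752603534 z [ 0.0002 -0.0002 -1.    ] F [-0.0943  0.345  -0.636 ] w 0.0021031496191177353
```

Emit:
{"name": "tcp_steps", "arguments": {"segments": "0,0,0,0,-0.15,-2,0;0,0,0,0,0,-2,0;0,0,0,-1.5,0,0,0;0,0,0,-1.5,0,0,0;0,0,0,0,0,0,0;0,0,0,0,0,0,0;0,0,0,0,0,0,0;0,0,0,0,0,0,0"}}

```text
time_s: 3.45
ee_pos: [0.5539, 0.1227, 0.2283]
tool_rot: [0.025, 1.0, 0.0, -0.0]
force: [0.0, -0.9, 0.1]
gripper_width: -0.0
grasp_force: 0.0
```

```bash
python3 snap.py c scene; python3 -c "
import cv2
cv2.imwrite('pics/cc.png',cv2.resize(cv2.imread('pics/c_scene.png')[120:240,205:345],None,fx=4,fy=4,interpolation=cv2.INTER_CUBIC))"
```

```text
t 3.45 cradle pos [ 34.3938   0.8921 228.341 ] tooly deg 87.11331902892637 z [-0.0003  0.0001 -1.    ] F [ 0.0174 -0.9039  0.083 ] w -0.0003621556608725428
```

View pics/cc.png

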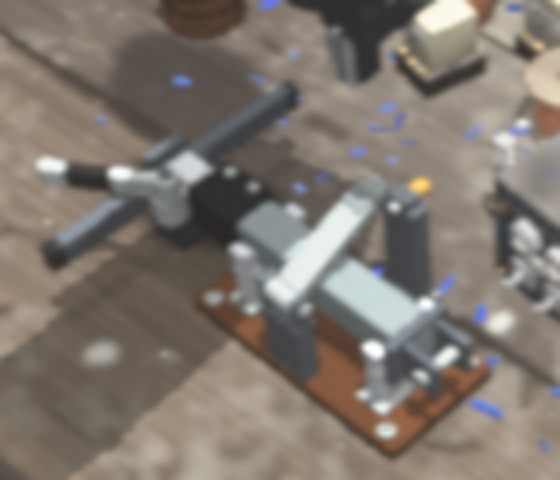

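The keeper now lies across the tube, with its tip at (375,190) next to the post. Press it down.

Scaled: 0.045 m is 2.25, 0.013 m is 0.65.

Emit:
{"name": "tcp_steps", "arguments": {"segments": "0,0,0,0,0,2.25,0;0,0,0,0,0,2.25,0;0,0,0,0,0,0.65,0;0,0,0,0,0,0.25,0;0,0,0,0,0,0.15,0;0,0,0,0,0,0,0"}}

```text
time_s: 4.1
ee_pos: [0.5553, 0.1226, 0.1187]
tool_rot: [0.025, 1.0, 0.0, 0.001]
force: [-0.1, 0.5, 0.0]
gripper_width: -0.0
grasp_force: 0.0
```

Emit:
{"name": "tcp_steps", "arguments": {"segments": "0,0,0,0,0,0.15,0;0,0,0,0,0,0.1,0"}}

```text
time_s: 4.3
ee_pos: [0.5556, 0.1226, 0.1134]
tool_rot: [0.025, 1.0, 0.0, 0.001]
force: [3.1, 0.7, 5.2]
gripper_width: -0.001
grasp_force: 2.3
```

Emit:
{"name": "tcp_steps", "arguments": {"segments": "0,0,0,0,0,0.1,0;0,0,0,0,0,0.05,0"}}

```text
time_s: 4.5
ee_pos: [0.5544, 0.1224, 0.1093]
tool_rot: [0.025, 1.0, -0.0, -0.0]
force: [-0.2, 0.1, 0.6]
gripper_width: -0.003
grasp_force: 0.0
```

Emit:
{"name": "tcp_steps", "arguments": {"segments": "0,0,0,0,0,0.1,0;0,0,0,0,0,0.05,0"}}

```text
time_s: 4.7
ee_pos: [0.5545, 0.1225, 0.1069]
tool_rot: [0.025, 1.0, 0.0, -0.0]
force: [-9.9, -1.0, 29.2]
gripper_width: -0.001
grasp_force: 14.6
```

Emit:
{"name": "tcp_steps", "arguments": {"segments": "0,0,0,0,0,0.05,0;0,0,0,0,0,0,0"}}

```text
time_s: 4.9
ee_pos: [0.5545, 0.1225, 0.1067]
tool_rot: [0.025, 1.0, 0.0, -0.0]
force: [-12.5, -1.8, 34.6]
gripper_width: -0.001
grasp_force: 17.0
```

The keeper is home: 5 N, a drop as it clicked, then a hard stop. Now over to the foot's near end.

Emit:
{"name": "tcp_steps", "arguments": {"segments": "0,0,0,0,0,-2.25,0;0,0,0,0,0,-2.25,0;0,0,0,1.35,1.5,0,0.5;0,0,0,1.35,1.5,0,0.5;0,0,0,1.35,1.5,0,0.5;0,0,0,1.35,1.5,0,0.5;0,0,0,1.25,1.55,0,0.5;0,0,0,0,0,0,0.5"}}

```text
time_s: 5.7
ee_pos: [0.4259, 0.2842, 0.195]
tool_rot: [0.022, 1.0, 0.0, -0.001]
force: [0.6, 0.5, 0.4]
gripper_width: 0.504
grasp_force: 0.0
```

```bash
python3 snap.py e wrist top scene; python3 - <<'E'
import cv2,numpy as np
w=cv2.imread('pics/e_wrist.png')[150:400,180:480]
s=cv2.resize(cv2.imread('pics/e_scene.png')[120:240,205:345],None,fx=2.5,fy=2.5,interpolation=cv2.INTER_CUBIC)
o=np.zeros((800-0,10,3),np.uint8)
cv2.imwrite('pics/ee.png',np.hstack([cv2.resize(w,(432,360)),cv2.resize(s,(350,360))]))
E
```

```text
t 5.7 cradle pos [-101.6001  155.7481  195.0345] tooly deg 87.47720960250955 z [-0.0016  0.0008 -1.    ] F [0.6411 0.4825 0.3986] w 0.5043731575663805
```

View pics/ee.png

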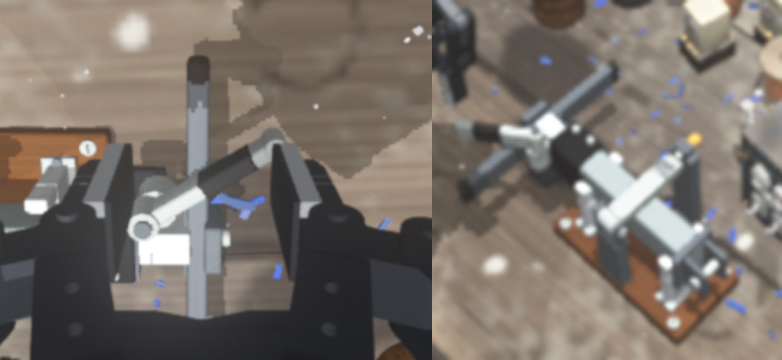

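The foot lies nearly centred between the pads (column 198 against 130 and 273, tip at (198,58)). The keeper is flat and shut in the scene view.

```bash
python3 - <<'E'
from w import *
s,d=pickle.load(open("e.pkl","rb"));W=d["wrist"]
f=lambda u,v:(180+u/1.44,150+v/1.44)
for p,z in[((198,57),.066),((188,110),.066),((208,110),.066),((187,140),.066),((208,140),.066),((265,137),.09),((148,228),.09)]:print(p,cr(plane(W,*f(*p),z,s))*1e3)
E
```

```text
(198, 57) [-109.6535  155.3811   66.    ]
(188, 110) [-80.5025 150.1546  66.    ]
(208, 110) [-80.5561 160.8184  66.    ]
(187, 140) [-63.1807 149.5768  66.    ]
(208, 140) [-63.2367 160.9785  66.    ]
(265, 137) [-75.4676 188.4707  90.    ]
(148, 228) [-24.1688 129.8822  90.    ]
```

Scaled: -0.004 m is -0.2, 0.045 m is 2.25, 0.007 rad is 0.035.

Emit:
{"name": "tcp_steps", "arguments": {"segments": "0,0,0.035,-0.2,0,2,0.5;0,0,0,0,0,2.25,0.5;0,0,0,0,0,2,0.5;0,0,0,0,0,0.55,0.5;0,0,0,0,0,0,0.4"}}

```text
time_s: 6.35
ee_pos: [0.4334, 0.2786, 0.0585]
tool_rot: [0.03, 1.0, -0.001, -0.001]
force: [0.1, 0.6, 0.9]
gripper_width: 0.399
grasp_force: 0.0
```

```bash
python3 -c "
from w import *
st()"
```

```text
t 6.35 cradle pos [-93.8203 150.5247  58.4727] tooly deg 86.60306398202901 z [-0.0019 -0.0021 -1.    ] F [0.0621 0.6329 0.8957] w 0.39933019232863565
```

Emit:
{"name": "tcp_steps", "arguments": {"segments": "0,0,0,0,0,0,0.2;0,0,0,0,0,0,0;0,0,0,0,0,0,0;0,0,0,0,0,0,0;0,0,0,0,0,0,0"}}

```text
time_s: 6.85
ee_pos: [0.4342, 0.2802, 0.0601]
tool_rot: [0.029, 1.0, 0.001, 0.001]
force: [5.0, 0.3, 3.7]
gripper_width: 0.133
grasp_force: 59.9
```

```bash
python3 -c "
from w import *
st()"
```

```text
t 6.85 cradle pos [-93.1199 152.215   60.125 ] tooly deg 86.69580235403441 z [ 0.0019  0.0011 -1.    ] F [4.9694 0.3256 3.6604] w 0.1328257908193259
```

Emit:
{"name": "tcp_steps", "arguments": {"segments": "0,0,0,0,0.4,0,0;0,0,0,0,0.5,0,0;0,0,0,0,0.5,0,0;0,0,0,0,0.2,0,0;0,0,0,0,0,0,0;0,0,0,0,0,0,0"}}

```text
time_s: 7.45
ee_pos: [0.4354, 0.3111, 0.0593]
tool_rot: [0.029, 1.0, -0.001, -0.0]
force: [3.1, -5.0, 3.5]
gripper_width: 0.131
grasp_force: 58.9
```

```bash
python3 snap.py g wrist top scene; python3 - <<'E'
import cv2,numpy as np
w=cv2.imread('pics/g_wrist.png')[150:400,180:480]
s=cv2.resize(cv2.imread('pics/g_scene.png')[140:190,215:285],None,fx=6,fy=6,interpolation=cv2.INTER_CUBIC)
t=cv2.resize(cv2.imread('pics/g_top.png')[190:245,195:265],None,fx=5.2,fy=5.2,interpolation=cv2.INTER_CUBIC)
o=np.hstack([cv2.resize(s,(380,290)),cv2.resize(t,(400,290))])
w=cv2.resize(w,(360,300));o2=np.zeros((590,780,3),np.uint8);o2[:290]=o;o2[290:,:360]=w
cv2.imwrite('pics/gg.png',o2)
E
```

```text
t 7.45 cradle pos [-93.4878 183.0696  59.2624] tooly deg 86.65947063280117 z [-0.0001 -0.0013 -1.    ] F [ 3.1378 -5.0217  3.5123] w 0.1311076401874088
```

View pics/gg.png

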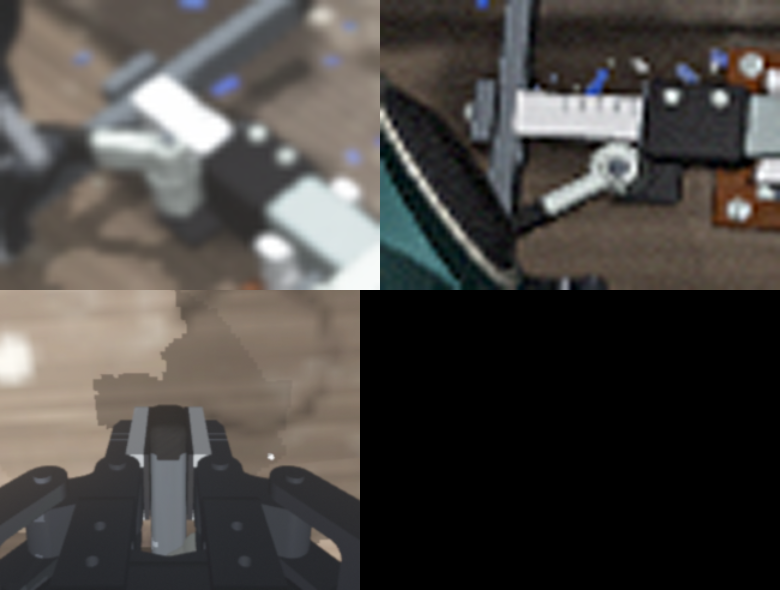

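Top crop: the inner leg is out, with graduations at columns 570–620, foot at 508 and collar mouth near 643. Next I measure the extension by sub-pixel edge profiles, before against after.

```bash
python3 - <<'E'
from w import *
s0,d0=pickle.load(open("d0.pkl","rb"));sg,dg=pickle.load(open("g.pkl","rb"));se,de=pickle.load(open("e.pkl","rb"))
def prof(c,x,ys,z):
    # sample line at cradle (x,y) height z
    cc,ss=np.cos(yaw),np.sin(yaw)
    P=[proj(c,np.r_[C+np.array([[cc,-ss],[ss,cc]])@[x,y],z]) for y in ys]
    P=np.array(P,np.float32)
    g=cv2.cvtColor(c["pixels"],cv2.COLOR_BGR2GRAY).astype(np.float32)
    return cv2.remap(g,P[:,:1],P[:,1:],cv2.INTER_CUBIC)[:,0]
ys=np.arange(.055,.205,.0005)
for nm,d in(("d0",d0),("e",de),("g",dg)):
  for cam in("top","scene"):
    if cam not in d: continue
    p=np.mean([prof(d[cam],x/1e3,ys,.072) for x in(-6,-3,0,3,6)],0)
    gr=np.gradient(p)
    i=[k for k in range(2,len(gr)-2) if abs(gr[k])>1.6 and abs(gr[k])==max(abs(gr[k-2:k+3]))]
    print(nm,cam,[(round(ys[k]*1e3,1),round(float(gr[k]),1)) for k in i])
    if nm=="g": print(p[::4].astype(int))
E
```

```text
d0 top [(np.float64(70.0), 5.8), (np.float64(74.0), -21.3), (np.float64(78.0), 4.6), (np.float64(118.0), -7.3), (np.float64(121.5), 34.2), (np.float64(126.5), -6.1), (np.float64(129.5), 4.1), (np.float64(146.5), 5.9), (np.float64(149.5), -23.8), (np.float64(156.5), -15.0), (np.float64(159.5), 16.7), (np.float64(162.5), -3.4), (np.float64(166.5), 1.7), (np.float64(170.0), -6.7), (np.float64(181.0), 2.3), (np.float64(184.5), -3.3)]
d0 scene [(np.float64(56.0), -1.8), (np.float64(75.0), -4.5), (np.float64(90.5), -7.0), (np.float64(121.0), 16.4), (np.float64(149.5), -14.1), (np.float64(157.5), 5.1), (np.float64(167.0), -3.1)]
e top [(np.float64(70.0), 5.6), (np.float64(74.0), -22.5), (np.float64(78.0), 5.9), (np.float64(118.0), -8.2), (np.float64(121.5), 36.1), (np.float64(126.5), -6.1), (np.float64(129.5), 4.2), (np.float64(146.5), 6.1), (np.float64(149.5), -24.0), (np.float64(156.5), -16.5), (np.float64(159.5), 17.7), (np.float64(162.5), -3.2), (np.float64(170.0), -6.0), (np.float64(181.0), 2.1), (np.float64(184.5), -3.3), (np.float64(201.0), -2.0)]
e scene [(np.float64(75.0), -13.6), 
[... 756 characters left out ...]
2  49  47  49  49
  48  50  47  47  49  49  48  47  44  41  42  45  43  44  12  74 201 214
 214 220 216 198 210 220 214 204 215 222 210 200 218 224 212 209 219 219
 219 218 218 217 215 216 231 209 136 102 112  70  41  99 112 105  97  91
 102  62  43]
g scene [(np.float64(75.0), -13.5), (np.float64(121.0), 17.3), (np.float64(178.5), -14.2), (np.float64(186.0), 5.5), (np.float64(195.5), -3.7)]
[226 226 225 225 225 225 226 225 219 195 149 102  70  62  62  63  63  62
  62  63  62  62  62  62  62  62  62  61  61  61  61  69 103 162 222 251
 255 254 254 254 254 253 252 253 253 253 253 254 254 254 253 253 254 254
 254 254 254 254 255 255 241 203 147 108  96 108 129 142 144 138 124 111
 103 100 100]
```

```bash
cat > ext.py <<'E'
from w import *
def prof(c,x,ys,z):
    cc,ss=np.cos(yaw),np.sin(yaw)
    P=np.array([proj(c,np.r_[C+np.array([[cc,-ss],[ss,cc]])@[x,y],z]) for y in ys],np.float32)
    g=cv2.cvtColor(c["pixels"],cv2.COLOR_BGR2GRAY).astype(np.float32)
    return cv2.remap(g,P[:,:1],P[:,1:],cv2.INTER_CUBIC)[:,0]
ys=np.arange(.055,.215,.00025)
def edges(c,cam,z=.072):
    p=np.mean([prof(c,x/1e3,ys,z) for x in np.arange(-6,7,1.5)],0)
    g=cv2.GaussianBlur(np.gradient(p)[:,None],(1,9),0)[:,0]
    def cen(k):
        w=abs(g[k-6:k+7]);return round(float((w*ys[k-6:k+7]).sum()/w.sum()*1e3),2)
    m=(ys>.115)&(ys<.128);k1=np.where(m)[0][np.argmax(g[m])]
    m=(ys>.066)&(ys<.08);k0=np.where(m)[0][np.argmin(g[m])]
    m=(ys>.14)&(ys<.20)&(np.arange(len(ys))<len(ys)); 
    k2=np.where(m)[0][np.argmin(g[m])]
    return cen(k0),cen(k1),cen(k2)
if __name__=="__main__":
    for n in sys.argv[1:]:
        s,d=pickle.load(open(n+".pkl","rb"))
        for cam in("top","scene"): print(n,cam,"tube/collar, mouth, foot rear:",edges(d[cam],cam))
E
```

Emit:
{"name": "tcp_steps", "arguments": {"segments": "0,0,0,0,0.15,0,0;0,0,0,0,0,0,0;0,0,0,0,0,0,0"}}

```text
time_s: 7.9
ee_pos: [0.4355, 0.3139, 0.0593]
tool_rot: [0.029, 1.0, -0.001, -0.0]
force: [2.5, -4.8, 2.9]
gripper_width: 0.132
grasp_force: 58.9
```

```bash
python3 snap.py i top scene; python3 ext.py d0 e g i
```

```text
t 7.9 cradle pos [-93.5037 185.9559  59.2645] tooly deg 86.64945393983528 z [-0.0003 -0.0013 -1.    ] F [ 2.538  -4.7667  2.9468] w 0.13205122204820935
d0 top tube/collar, mouth, foot rear: (73.71, 121.28, 149.31)
d0 scene tube/collar, mouth, foot rear: (75.01, 121.01, 150.24)
e top tube/collar, mouth, foot rear: (73.73, 121.28, 149.46)
e scene tube/collar, mouth, foot rear: (75.02, 121.0, 150.25)
g top tube/collar, mouth, foot rear: (74.3, 121.51, 178.2)
g scene tube/collar, mouth, foot rear: (75.25, 121.0, 178.45)
i top tube/collar, mouth, foot rear: (74.5, 121.69, 181.25)
i scene tube/collar, mouth, foot rear: (75.26, 121.0, 180.78)
```

```bash
cat > corr.py <<'E'
from ext import *
from scipy.optimize import minimize_scalar
def shift(c0,c1,lo,hi,z,guess,xs):
    f=np.arange(lo,hi,.00025)
    a=np.concatenate([prof(c0,x/1e3,f,z) for x in xs])
    def cost(t):
        b=np.concatenate([prof(c1,x/1e3,f+t/1e3,z) for x in xs]);return -np.corrcoef(a,b)[0,1]
    g=np.arange(guess-4,guess+4,.25);v=[cost(t) for t in g];t=g[np.argmin(v)]
    r=minimize_scalar(cost,bounds=(t-.4,t+.4),method="bounded");return round(r.x,2),round(-r.fun,4)
s0,d0=pickle.load(open("d0.pkl","rb"))
for n in sys.argv[1:]:
    s,d=pickle.load(open(n+".pkl","rb"))
    for cam in("top","scene"):
        c0,c1=d0[cam],d[cam]
        print(n,cam,"leg",shift(c0,c1,.066,.110,.078,0,np.arange(-12,13,2.)),
         "foot+x",shift(c0,c1,.140,.165,.066,30,np.arange(22,50,2.)),
         "footmid",shift(c0,c1,.144,.170,.066,30,np.arange(-8,9,2.)),
         "foot far",shift(c0,c1,.140,.165,.066,30,np.arange(60,95,2.)))
E
python3 corr.py e g i
```

```text
e top leg (np.float64(0.01), np.float64(0.9976)) foot+x (np.float64(31.21), np.float64(0.1575)) footmid (np.float64(34.14), np.float64(0.4351)) foot far (np.float64(34.14), np.float64(-0.1589))
e scene leg (np.float64(-2.13), np.float64(0.5967)) foot+x (np.float64(29.16), np.float64(0.3588)) footmid (np.float64(25.6), np.float64(0.2175)) foot far (np.float64(25.6), np.float64(-0.025))
g top leg (np.float64(0.38), np.float64(0.9786)) foot+x (np.float64(28.78), np.float64(0.9491)) footmid (np.float64(28.91), np.float64(0.9403)) foot far (np.float64(28.63), np.float64(0.9146))
g scene leg (np.float64(-2.14), np.float64(0.5781)) foot+x (np.float64(28.21), np.float64(0.9955)) footmid (np.float64(28.23), np.float64(0.9882)) foot far (np.float64(27.9), np.float64(0.9291))
i top leg (np.float64(0.41), np.float64(0.9796)) foot+x (np.float64(31.61), np.float64(0.9293)) footmid (np.float64(31.92), np.float64(0.9209)) foot far (np.float64(31.4), np.float64(0.8896))
i scene leg (np.float64(-2.15), np.float64(0.5784)) foot+x (np.float64(30.91), np.float64(0.9967)) footmid (np.float64(31.2), np.float64(0.9833)) foot far (np.float64(30.66), np.float64(0.9339))
```

Emit:
{"name": "tcp_steps", "arguments": {"segments": "0,0,0,0,0.05,0,0;0,0,0,0,0,0,0;0,0,0,0,0.06,0,0.165;0,0,0,0,0,0,0.165;0,0,0,0,0,0,0.165"}}

```text
time_s: 8.5
ee_pos: [0.4355, 0.316, 0.0591]
tool_rot: [0.029, 1.0, -0.001, -0.0]
force: [2.9, -4.9, 0.7]
gripper_width: 0.16
grasp_force: 2.5
```

```bash
python3 snap.py k top scene; python3 corr.py k; python3 ext.py k
```

```text
t 8.5 cradle pos [-93.6545 188.0096  59.0988] tooly deg 86.63583783014184 z [-0.0007 -0.0015 -1.    ] F [ 2.9095 -4.8734  0.684 ] w 0.15969570040942835
k top leg (np.float64(0.92), np.float64(0.9667)) foot+x (np.float64(33.2), np.float64(0.9487)) footmid (np.float64(33.35), np.float64(0.9861)) foot far (np.float64(33.15), np.float64(0.8786))
k scene leg (np.float64(-1.6), np.float64(0.564)) foot+x (np.float64(31.84), np.float64(0.9955)) footmid (np.float64(32.23), np.float64(0.9777)) foot far (np.float64(31.43), np.float64(0.9288))
k top tube/collar, mouth, foot rear: (75.04, 123.28, 182.53)
k scene tube/collar, mouth, foot rear: (75.53, 121.0, 182.24)
```

Scaled: -0.006 m is -0.3, -0.005 m is -0.25.

Emit:
{"name": "tcp_steps", "arguments": {"segments": "0,0,0,-0.25,0,0,0.165;0,0,0,-0.3,0,0,0.165;0,0,0,-0.3,0,0,0.165;0,0,0,-0.3,0,0,0.165;0,0,0,-0.25,0,0,0.165;0,0,0,0,0,0,0.165"}}

```text
time_s: 9.2
ee_pos: [0.4628, 0.3141, 0.0586]
tool_rot: [0.029, 1.0, -0.001, -0.001]
force: [-1.0, -4.8, -0.3]
gripper_width: 0.167
grasp_force: 2.8
```

```bash
python3 snap.py m top scene; python3 corr.py m; python3 ext.py m
```

```text
t 9.2 cradle pos [-66.2419 187.5112  58.6079] tooly deg 86.632436471626 z [-0.0026 -0.0023 -1.    ] F [-0.9955 -4.7975 -0.3401] w 0.16697337650927857
m top leg (np.float64(1.57), np.float64(0.9528)) foot+x (np.float64(30.79), np.float64(0.9581)) footmid (np.float64(31.74), np.float64(0.7693)) foot far (np.float64(30.4), np.float64(0.8604))
m scene leg (np.float64(-0.71), np.float64(0.597)) foot+x (np.float64(29.52), np.float64(0.9902)) footmid (np.float64(30.5), np.float64(0.9762)) foot far (np.float64(28.44), np.float64(0.9228))
m top tube/collar, mouth, foot rear: (75.31, 123.02, 180.68)
m scene tube/collar, mouth, foot rear: (76.72, 122.24, 180.24)
```

Units first: shifts go in units of 20 mm and turns go in units of 0.2 rad. So -0.005 m is -0.25, -0.004 m is -0.2.

Emit:
{"name": "tcp_steps", "arguments": {"segments": "0,0,0,0,0.125,0,0.16;0,0,0,-0.25,0.01,0,0.16;0,0,0,-0.25,0.01,0,0.16;0,0,0,-0.2,0,0,0.16;0,0,0,0,0,0,0.16;0,0,0,0,0,0,0.16"}}

```text
time_s: 9.9
ee_pos: [0.4767, 0.3163, 0.0586]
tool_rot: [0.029, 1.0, -0.001, -0.001]
force: [-1.2, -4.4, -0.4]
gripper_width: 0.16
grasp_force: 2.7
```

```bash
python3 snap.py n top scene; python3 corr.py n; python3 ext.py n; python3 - <<'E'
import cv2,numpy as np
s=cv2.resize(cv2.imread('pics/n_scene.png')[130:190,205:285],(400,300),interpolation=cv2.INTER_CUBIC)
t=cv2.resize(cv2.imread('pics/n_top.png')[185:245,195:275],(400,300),interpolation=cv2.INTER_CUBIC)
cv2.imwrite('pics/nn.png',np.hstack([s,t]))
E
```

```text
t 9.9 cradle pos [-52.4631 190.3673  58.6012] tooly deg 86.64273200085066 z [-0.0025 -0.0022 -1.    ] F [-1.1578 -4.4098 -0.3734] w 0.15963734334058105
n top leg (np.float64(1.56), np.float64(0.9493)) foot+x (np.float64(34.0), np.float64(0.9302)) footmid (np.float64(34.15), np.float64(0.8463)) foot far (np.float64(33.39), np.float64(0.9131))
n scene leg (np.float64(-0.71), np.float64(0.5944)) foot+x (np.float64(32.89), np.float64(0.9935)) footmid (np.float64(33.33), np.float64(0.9487)) foot far (np.float64(31.6), np.float64(0.9211))
n top tube/collar, mouth, foot rear: (75.44, 124.97, 184.58)
n scene tube/collar, mouth, foot rear: (76.72, 122.24, 183.24)
```

View pics/nn.png

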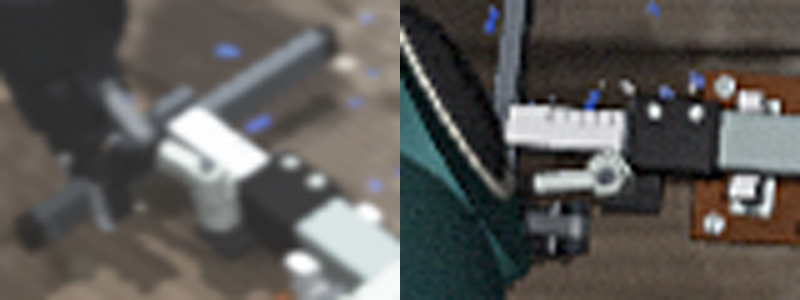

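The lever is nearly along the leg in the top view (handle (540,182) to pivot (607,175)), and the mark's edge is about 2 mm out of the mouth, so j ≈ 32 mm. Push on shut.

Emit:
{"name": "tcp_steps", "arguments": {"segments": "0,0,0,-0.2,0.005,0,0.16;0,0,0,-0.15,0.005,0,0.16;0,0,0,0,0,0,0.16"}}

```text
time_s: 10.3
ee_pos: [0.4835, 0.316, 0.0585]
tool_rot: [0.029, 1.0, -0.001, -0.002]
force: [-2.4, -4.7, -0.7]
gripper_width: 0.16
grasp_force: 2.9
```

```bash
python3 snap.py o top scene; python3 corr.py o; python3 ext.py o
```

```text
t 10.3 cradle pos [-45.6674 190.4729  58.4871] tooly deg 86.6471935061154 z [-0.0032 -0.0025 -1.    ] F [-2.4122 -4.664  -0.6607] w 0.15981372942527364
o top leg (np.float64(1.59), np.float64(0.9508)) foot+x (np.float64(34.14), np.float64(0.9258)) footmid (np.float64(33.96), np.float64(0.8223)) foot far (np.float64(33.5), np.float64(0.9251))
o scene leg (np.float64(-0.71), np.float64(0.5957)) foot+x (np.float64(33.12), np.float64(0.995)) footmid (np.float64(29.58), np.float64(0.8072)) foot far (np.float64(31.89), np.float64(0.9168))
o top tube/collar, mouth, foot rear: (75.46, 125.29, 183.26)
o scene tube/collar, mouth, foot rear: (76.72, 122.25, 182.24)
```

Scaled: -0.002 m is -0.1, -0.001 m is -0.05.

Emit:
{"name": "tcp_steps", "arguments": {"segments": "0,0,0,-0.1,0,0,0.16;0,0,0,-0.05,0,0,0.16;0,0,0,0,0,0,0.16"}}

```text
time_s: 10.7
ee_pos: [0.4861, 0.3158, 0.0584]
tool_rot: [0.029, 1.0, -0.001, -0.002]
force: [-4.2, -5.3, 0.6]
gripper_width: 0.163
grasp_force: 2.8
```

Emit:
{"name": "tcp_steps", "arguments": {"segments": "0,0,0,-0.075,0,0,0.16;0,0,0,0,0,0,0.16"}}

```text
time_s: 10.9
ee_pos: [0.4876, 0.3156, 0.0584]
tool_rot: [0.029, 1.0, -0.001, -0.002]
force: [-5.4, -5.9, 0.5]
gripper_width: 0.16
grasp_force: 3.3
```

Emit:
{"name": "tcp_steps", "arguments": {"segments": "0,0,0,-0.05,0,0,0.16;0,0,0,0,0,0,0.16"}}

```text
time_s: 11.1
ee_pos: [0.4882, 0.3156, 0.0583]
tool_rot: [0.029, 1.0, -0.002, -0.002]
force: [-7.6, -6.2, 1.3]
gripper_width: 0.163
grasp_force: 4.1
```

```bash
python3 snap.py p top scene; python3 corr.py p;python3 ext.py p
```

```text
t 11.1 cradle pos [-41.0054 190.2885  58.3167] tooly deg 86.67320632246782 z [-0.0045 -0.003  -1.    ] F [-7.5909 -6.1837  1.3209] w 0.16263600742289816
p top leg (np.float64(1.57), np.float64(0.9504)) foot+x (np.float64(33.74), np.float64(0.9034)) footmid (np.float64(32.61), np.float64(0.8161)) foot far (np.float64(33.32), np.float64(0.9134))
p scene leg (np.float64(-0.71), np.float64(0.5971)) foot+x (np.float64(32.86), np.float64(0.9889)) footmid (np.float64(25.68), np.float64(0.8364)) foot far (np.float64(31.55), np.float64(0.92))
p top tube/collar, mouth, foot rear: (75.46, 124.93, 182.97)
p scene tube/collar, mouth, foot rear: (76.72, 122.25, 176.01)
```

Emit:
{"name": "tcp_steps", "arguments": {"segments": "0,0,0,-0.05,0,0,0.16;0,0,0,0,0,0,0.16"}}

```text
time_s: 11.4
ee_pos: [0.4887, 0.3156, 0.0582]
tool_rot: [0.029, 1.0, -0.002, -0.003]
force: [-11.3, -6.4, 3.1]
gripper_width: 0.162
grasp_force: 4.4
```

Emit:
{"name": "tcp_steps", "arguments": {"segments": "0,0,0,-0.05,0,0,0.16;0,0,0,0,0,0,0.16"}}

```text
time_s: 11.6
ee_pos: [0.4891, 0.3156, 0.0581]
tool_rot: [0.029, 1.0, -0.002, -0.003]
force: [-15.1, -6.8, 3.8]
gripper_width: 0.158
grasp_force: 4.5
```

Emit:
{"name": "tcp_steps", "arguments": {"segments": "0,0,0,-0.05,0,0,0.16;0,0,0,0,0,0,0.16"}}

```text
time_s: 11.8
ee_pos: [0.4895, 0.3156, 0.058]
tool_rot: [0.029, 1.0, -0.002, -0.004]
force: [-19.0, -6.5, 6.3]
gripper_width: 0.161
grasp_force: 4.9
```

```bash
python3 snap.py q top scene; python3 corr.py q;python3 ext.py q; python3 - <<'E'
import cv2,numpy as np
s=cv2.resize(cv2.imread('pics/q_scene.png')[130:190,205:285],(400,300),interpolation=cv2.INTER_CUBIC)
t=cv2.resize(cv2.imread('pics/q_top.png')[185:245,195:275],(400,300),interpolation=cv2.INTER_CUBIC)
cv2.imwrite('pics/qq.png',np.hstack([s,t]))
E
```

```text
t 11.8 cradle pos [-39.6562 190.3378  57.9613] tooly deg 86.72251410548587 z [-0.0075 -0.0037 -1.    ] F [-18.9859  -6.5396   6.2982] w 0.16139710951913738
q top leg (np.float64(1.57), np.float64(0.949)) foot+x (np.float64(33.69), np.float64(0.8806)) footmid (np.float64(31.8), np.float64(0.7855)) foot far (np.float64(33.32), np.float64(0.9082))
q scene leg (np.float64(-0.71), np.float64(0.5983)) foot+x (np.float64(32.7), np.float64(0.9866)) footmid (np.float64(25.61), np.float64(0.8533)) foot far (np.float64(31.44), np.float64(0.9217))
q top tube/collar, mouth, foot rear: (75.47, 124.98, 182.91)
q scene tube/collar, mouth, foot rear: (76.95, 122.24, 175.75)
```

View pics/qq.png

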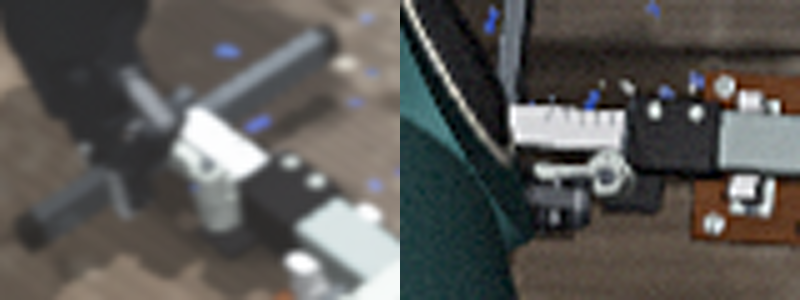

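Lever lies parallel along the leg ((540,170) to (607,172)) and the force has risen to a hard stop, so it is shut. Now grip the foot.

Scaled: -0.001 m is -0.05.

Emit:
{"name": "tcp_steps", "arguments": {"segments": "0,0,0,-0.05,0,0,0.16;0,0,0,0,-0.05,0,0.14;0,0,0,0,0,0,0;0,0,0,0,0,0,0;0,0,0,0,0,0,0;0,0,0,0,0,0,0"}}

```text
time_s: 12.5
ee_pos: [0.4898, 0.3149, 0.0579]
tool_rot: [0.029, 1.0, -0.002, -0.004]
force: [-22.8, -5.0, 7.1]
gripper_width: 0.125
grasp_force: 62.9
```

```bash
python3 snap.py r top scene; python3 corr.py r;python3 ext.py r; python3 - <<'E'
import cv2,numpy as np
s=cv2.resize(cv2.imread('pics/r_scene.png')[130:230,205:345],(400,286),interpolation=cv2.INTER_CUBIC)
t=cv2.resize(cv2.imread('pics/r_top.png')[190:230,215:271],(400,286),interpolation=cv2.INTER_CUBIC)
cv2.imwrite('pics/rr.png',np.hstack([s,t]))
E
```

```text
t 12.5 cradle pos [-39.3564 189.6428  57.9002] tooly deg 86.69585691903686 z [-0.0086 -0.0034 -1.    ] F [-22.7941  -5.0056   7.0684] w 0.12461319672603738
r top leg (np.float64(1.57), np.float64(0.9419)) foot+x (np.float64(33.75), np.float64(0.8409)) footmid (np.float64(29.88), np.float64(0.7785)) foot far (np.float64(33.39), np.float64(0.9166))
r scene leg (np.float64(-0.71), np.float64(0.5984)) foot+x (np.float64(32.89), np.float64(0.9858)) footmid (np.float64(25.6), np.float64(0.8308)) foot far (np.float64(31.52), np.float64(0.9223))
r top tube/collar, mouth, foot rear: (75.47, 125.27, 180.75)
r scene tube/collar, mouth, foot rear: (76.72, 122.24, 173.77)
```

View pics/rr.png

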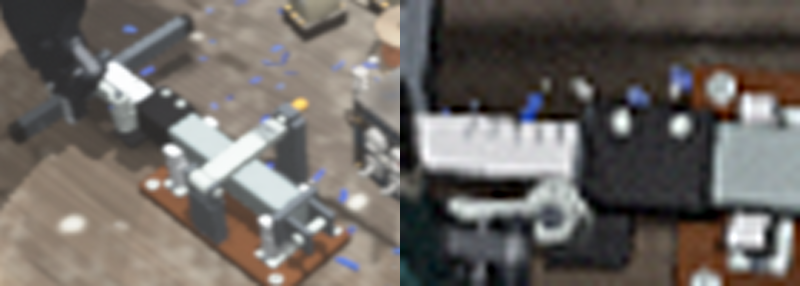

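The keeper lies flat at the post, the lever ((455,207) to (557,213)) is along the leg, and the foot is gripped with the mark's dark edge at the mouth (580,150).

```bash
python3 -c "
from cell import robot
print(robot.job_done())"
```

```text
the job is handed in; nothing more can be done
None
```

The job is handed in, though no verdict came back: the keeper is clicked home, the foot is drawn to the mark (about 32 mm by camera), the cam lever is shut against its stop, and the gripper still holds the cross foot at 63 N.

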